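# Press the round sample flask down in the analyser's sprung ring

### The job

Lift the round flask straight off the freely spinning carousel, carry it upright to the analyser, set it in the sprung ring and press it down until the ring is at, or very near, the bottom of its travel. Finish while still holding the flask pressed down: keep hold of it, upright and centred in the ring, with the fingers on the flask only; do not let go. The carousel may turn, but leave its two square bottles standing in their places, and do not disturb the dropper bottle and the loose lid on the bench.

Things in the scene. Friction and masses are not known exactly. Their poses are not given: they have to be found in the camera images.
- flask: Round white plastic flask, 100 to 200 g, 110 mm high. Ball body 68 mm in diameter (centre 27 mm above the foot), flat foot 40 mm across, neck 27 mm in diameter from 58 to 88 mm up, fixed cap 34 mm in diameter from 88 to 110 mm up. Take it by cap or neck from above. Origin: centre of the foot's underside; z up through the cap. Starts standing in a place of the carousel.
- carousel: Grey turntable disc, 230 mm in diameter, upper face 30 mm above the bench, 12 mm high stud in the middle. Spins freely about its vertical axis at the slightest push. Three places 120 degrees apart, 70 mm from the axis, with 4 mm high rims: the flask's (54 mm wide inside, on the disc's +x) and two for square bottles (67 mm). Origin: on the axis at the disc's underside, 22 mm above the bench; z up.
- bottle1: Square white plastic bottle, 44 x 44 mm, 84 mm high with its round cap, loose in a place of the carousel; leave it standing there. Origin: centre of its underside, z up.
- bottle2: A second square white plastic bottle just like the other, in the third place of the carousel; leave it standing there. Origin: centre of its underside, z up.
- cradle_base: The analyser: a white metal box, 150 x 130 mm, 45 mm high, fixed to the bench, that carries the sprung ring above its middle. Origin: centre of its underside, z up.
- ring_seat (a point): Centre of the top face of the sprung steel ring, moving with it: 95 mm above the bench with the ring up, 75 mm fully down. The ring lies level, 56 mm inside and 76 mm outside diameter, 10 mm thick, with three ears reaching 53 mm from its axis. The flask's ball rests on its inner top edge; the seated flask's foot lies about 12 mm below this point.
- ring (a joint): Travel of the sprung ring: 0 m fully up (as it starts) to 0.020 m fully down, straight down. The springs push up with about 3 N at the top and about 12 N at the bottom; the flask's weight alone does not move the ring, and it springs back up when not held.
- dropper: Small white dropper bottle standing on the bench, 32 mm in diameter, 75 mm high; leave it alone. Origin: centre of its underside, z up.
- jar_lid: Loose round white jar lid lying on the bench, 52 mm in diameter, 13 mm high; leave it alone. Origin: centre of its underside.
Not all that is in view belongs to the job. Leave any green or red look-alike of the flask alone.

How it is judged:
By the outcome, as a careful person would: the job done as asked, in the order asked, and still so for the second after the job is handed in, while the arm keeps its last pose, push and grip.
It also fails if it takes over 35 s, if anything falls off the work surface, if the arm or the gripper's body presses on something with over 40 N, if the wrist force passes 120 N, or if a joint passes its speed limit or range.

### The arm

A 6-joint arm with a two-finger parallel gripper is mounted at the origin on the work surface. World frame = base frame: x ahead of the robot, y to its left, z up, the work surface at z = 0. Lengths are in m, angles in rad, forces in N, time in s.
With the tool pointing down it reaches from about 0.4 to 0.825 m from the base axis. Payload 7 kg.
Tool frame: the origin (TCP) lies at the very end of the fingers, on their centre line; the grasp point (between the pads) lies 19 mm behind it; z points along the fingers, y is the line along which they close (so a half turn about z gives the same grasp; the last joint's range is limited). The gripper opens to 85 mm and grips with 20 to 120 N. Pads are 22 mm wide; open, the fingers measure 114 mm over their backs; the gripper's body (76 mm by 85 mm) begins 54 mm behind the grasp point. The pads swing forward as they close: fully open they stand 13 mm farther back than shut.
Start: joints at [1.463, 0.359, 0.012, 0, -1.224, -0.288], TCP at [0.26, 0.623, 0.231] pointing down, gripper open.
Joint ranges: [-3.07, 3.07], [-1.43, 2.12], [-1.02, 1.25], [-3.03, 1.67], [-3.05, -0], [-3.03, 3.03]. Speed limits (rad/s): [2.39, 2.39, 3.01, 3.14, 3.14, 3.14].

### API

Orientations are given as a unit quaternion [w, x, y, z].
In Python, from plant import readout, camera, camera_model, job_done gives the robot as it stands.
- The arm moves only by the tool carry_out, never from a script. Its argument "motion" is a list of rows, each a list of 3 entries, a list of its own where there are three numbers: the shift along the tool's x, y, z in units of 30 mm (1.0 is 30 mm), then the turn, a rotation vector about the tool's x, y, z in degrees, then the closure in counts, from 0 (fully open) to 255 (shut). A call has exactly 5 rows; each row is the pose to reach, as a shift and turn from the pose commanded when the call began, along the tool's axes at that moment; what a row does not reach only later rows make up. A row lasts 1/8 s, in which the tool goes at most 62.5 mm and 10.7 degrees, less where a joint would pass 70% of its speed; a pose out of reach is approached as far as the arm can. A call with a gripper value outside its range is refused whole. The fingers move at their own pace and stop on an object; "newtons" is the grip in N (left out, the last holds). Time passes only in rows, so rows that repeat a pose let the fingers close, or fill a call up. It gives the time, the measured TCP pose, the force, the opening and the grip force at its end, in the units of the state.
- readout.get_state(): the state, without advancing time (a new reading comes with each control period).
- camera(name): name is "scene" or "side" or "wrist"; returns the picture (480x640x3 uint8, red, green, blue); there is no depth.
- camera_model(name): a dict with "fx", "fy", "cx", "cy" (pixels), "D" ([k1, k2, p1, p2, k3] as OpenCV has them; the pictures are not rectified), "eye" and "rotation" of the camera in the world. Camera axes: x right, y down, z forward; pixel columns grow to the right and rows downward; lengths in m; the calibration is good to about 2 mm. A picture is of the moment at which its call begins: read the wrist's pose just before it. camera_model takes no time and is no camera call; for the wrist camera it gives the pose at the moment of the call.
- job_done(): hands the job in; it is judged then, once.
The state is a dict: "time_s": time; "q": joint angles; "dq": joint speeds; "tau": joint torques, N m; "tool_pos": TCP position; "orientation": TCP orientation; "force": force on the tool from outside, world axes, zero at the start; "wrist_torque": the same for the moment, N m; "opening": finger opening in m; "gripper_force": force on a finger pad.
Only numpy, scipy, OpenCV 4.12 (cv2) and the standard library are available. Lean on these libraries where they do the work, as an engineer would, in place of code of your own. Each camera call takes 0.05 s, during which the arm holds its last target. There are 200 camera calls.

## Working session

There is one attempt and no reset: what is moved stays moved. The work goes in short steps, Python scripts to look and compute and a tool call to move; the robot and the scene stay as the last step left them, time stands still between calls to the robot, and variables do not carry over. Pictures are saved under pics/ and viewed, at most 10 in all, crops included, and the job is handed in when it is done.

Besides the shell and the picture viewer there is one more tool, called after ">>>" as name(argument=value, ...) on one line, values as JSON. carry_out: Moves the arm, as the interface text tells. Its arguments: {"type":"object","properties":{"motion":{"type":"array","items":{"type":"array"}},"newtons":{"type":"number"}},"required":["motion"]}

```bash
mkdir -p pics; cat > h.py <<'E'
import numpy as np, cv2
from plant import readout, camera, camera_model, job_done
def snap(n,f):
    m=camera_model(n); im=camera(n); cv2.imwrite('pics/'+f,cv2.cvtColor(im,cv2.COLOR_RGB2BGR)); return im,m
def ray(m,uv):
    K=np.array([[m['fx'],0,m['cx']],[0,m['fy'],m['cy']],[0,0,1.]])
    p=cv2.undistortPoints(np.array([[uv]],float),K,np.array(m['D'],float))[0,0]
    d=np.array(m['rotation']).reshape(3,3)@np.array([p[0],p[1],1]); return np.array(m['eye']),d/np.linalg.norm(d)
def onz(m,uv,z):
    e,d=ray(m,uv); return e+d*(z-e[2])/d[2]
def two(m1,a,m2,b):
    e,d=ray(m1,a); f,g=ray(m2,b)
    s=np.linalg.lstsq(np.c_[d,-g],f-e,rcond=None)[0]; p,q=e+s[0]*d,f+s[1]*g
    return (p+q)/2,np.linalg.norm(p-q)
def proj(m,P):
    R=np.array(m['rotation']).reshape(3,3).T; K=np.array([[m['fx'],0,m['cx']],[0,m['fy'],m['cy']],[0,0,1.]])
    return cv2.projectPoints(np.array(P,float).reshape(-1,1,3),cv2.Rodrigues(R)[0],-R@np.array(m['eye']),K,np.array(m['D'],float))[0][:,0]
E
python3 - <<'E'
from h import *
s=readout.get_state(); print(s)
for n in ['scene','side']:
    im,m=snap(n,n+'0.png'); print(m)
E
```

```text
{'time_s': 0.0, 'q': array([ 1.46309544e+00,  3.59389682e-01,  1.10497990e-02, -3.70043933e-04,
       -1.22410268e+00, -2.88119364e-01]), 'dq': array([-4.40456367e-04,  1.74298108e-03,  5.47462743e-05, -2.03081767e-03,
       -1.00284078e-03,  3.27843733e-04]), 'tau': array([-1.28972442e-04, -5.83319628e+01,  2.93419093e+01,  6.93684965e+00,
       -5.99622887e-03,  1.12069916e-06]), 'tool_pos': array([0.26007534, 0.62235201, 0.23035435]), 'orientation': array([ 8.35440850e-04,  9.80466893e-01, -1.96682396e-01, -9.91022466e-05]), 'force': array([0.12087504, 0.24473846, 0.17363065]), 'wrist_torque': array([-0.02786438, -0.00689767, -0.02643343]), 'gripper_force': 0.0, 'opening': 0.08539748585519118}
{'fx': 525.5071426503639, 'fy': 525.5071426503639, 'cx': 317.6259925673577, 'cy': 230.37766412296787, 'D': array([-0.027706,  0.      ,  0.      ,  0.      ,  0.      ]), 'eye': array([ 1.17237708, -0.19945108,  0.9488554 ]), 'rotation': array([-0.22310891,  0.75915217,  0.58679456, -0.17199578])}
{'fx': 456.21052343165616, 'fy': 456.21052343165616, 'cx': 323.4775171699396, 'cy': 237.9432062798083, 'D': array([-0.04630686,  0.        ,  0.        ,  0.        ,  0.        ]), 'eye': array([ 0.19519157, -0.47713668,  0.76490675]), 'rotation': array([-0.32715532,  0.87052452, -0.34075893,  0.13798479])}
```

```bash
sed -i "s/np.array(m\['rotation'\]).reshape(3,3)/RM(m['rotation'])/" h.py; cat >> h.py <<'E'
from scipy.spatial.transform import Rotation as Ro
def RM(q): return Ro.from_quat([q[1],q[2],q[3],q[0]]).as_matrix()
E
```

```text
(no output)
```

View pics/scene0.png

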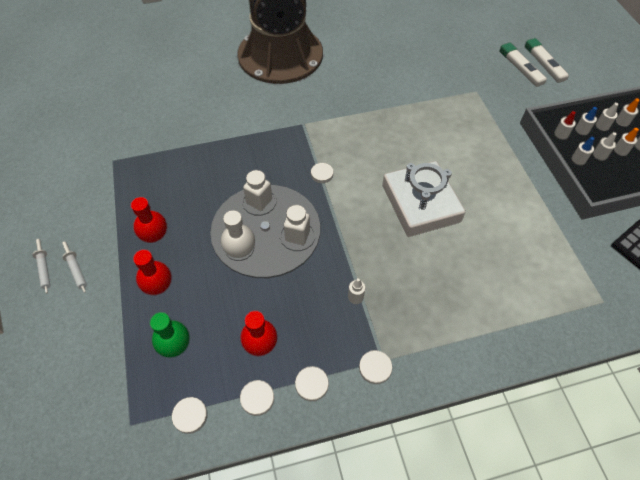

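View pics/side0.png

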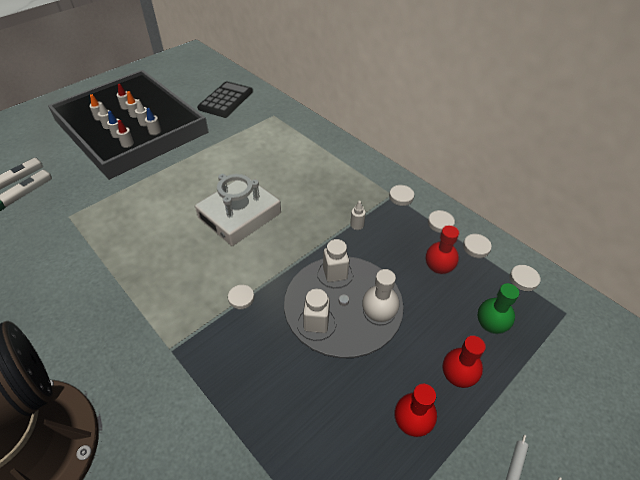

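The white round flask is at scene (237,235) with its cap at (233,217), and at side (381,300). These could be mistaken for it:
- square bottles at scene (257,190) and (297,225)
- red flasks at (150,222), (152,272) and (258,335)
- green flask at (170,335)
- dropper at (357,290)

I choose the white round one. The ring is at scene (428,177) and side (236,187).

```bash
python3 - <<'E'
from h import *
a=camera_model('scene'); b=camera_model('side')
A=cv2.imread('pics/scene0.png');B=cv2.imread('pics/side0.png')
for n,p,q in [('cap',(233,217),(385,274)),('stud',(265,225.5),(344,299)),('ring',(428,177),(236,187)),('b1cap',(256,176),(316,297)),('b2cap',(296.5,212),(336.5,246)),('dropper',(357,284),(359,205))]:
    print(n,*two(a,p,b,q))
print('cap z.14',onz(a,(233,215),.140),onz(b,(386,273),.140))
print('lid',onz(a,(322,172),.013))
c1=cv2.resize(A[150:290,190:340],None,fx=2.6,fy=2.6,interpolation=2); c2=cv2.resize(A[140:280,370:500],None,fx=2.6,fy=2.6,interpolation=2)
cv2.imwrite('pics/crop.png',np.hstack([c1,c2]))
E
```

```text
cap [ 0.60258629 -0.21249417  0.14205485] 0.0005818912604315592
stud [ 0.56761721 -0.15440464  0.03839809] 0.0012827671029041299
ring [0.57218656 0.19188287 0.09206452] 0.006255204535775975
b1cap [ 0.49616563 -0.15229891  0.11425412] 0.002076469877412653
b2cap [ 0.60264947 -0.09332024  0.11379516] 0.0019041905120007745
dropper [ 0.75533476 -0.01272849  0.06167983] 0.001770046633506517
cap z.14 [ 0.59680129 -0.21204216  0.14      ] [ 0.60676892 -0.21105073  0.14      ]
lid [0.43998673 0.00239228 0.013     ]
```

View pics/crop.png

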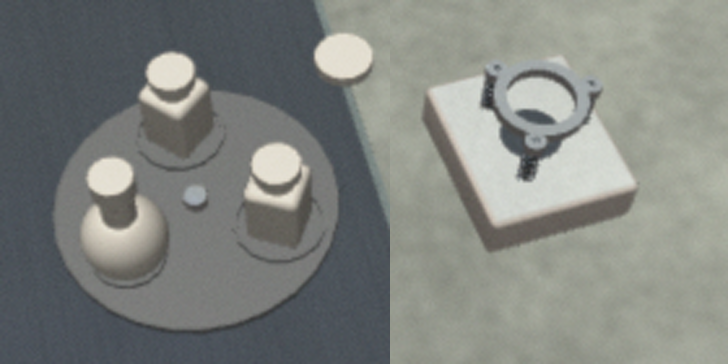

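The crop confirms the white round flask on the carousel, cap top at scene (233,216). The ring is up with its centre at about (428,177). The measured heights agree with the sizes given: cap 0.142 m, against 0.140 m expected.

```bash
cat >> h.py <<'E'
def go(P,yaw=None):
    s=readout.get_state(); R=RM(s['orientation']); P=np.array(P,float)
    t=R.T@(P-s['tool_pos'])/.03
    y=np.degrees(np.arctan2(R[1,1],R[0,1]))
    print('t',s['time_s'].__round__(2),'pos',s['tool_pos'].round(4),'yaw(y)',round(y,1),'tilt',np.degrees(np.arccos(-R[2,2])).round(2),'shift',t.round(2), 'opening',round(s['opening'],4),'F',s['force'].round(1))
    if yaw is not None:
        c,q=np.cos(np.radians(yaw)),np.sin(np.radians(yaw)); Yt=np.array([c,q,0]); Yt*=np.sign(Yt@R[:,1])or 1
        T=np.c_[np.cross(Yt,[0,0,-1]),Yt,[0,0,-1]]
        print('turn',Ro.from_matrix(R.T@T).as_rotvec(degrees=True).round(1))
E
python3 - <<'E'
from h import *
go((.602,-.213,.23),31)
a=camera_model('scene')
for p in [(140,205),(143,257),(161,320),(255,318)]: print(onz(a,p,.11))
E
```

```text
t 0.1 pos [0.2601 0.6224 0.2305] yaw(y) -112.7 tilt 0.09 shift [21.25 21.3   0.05] opening 0.0854 F [ 0.1  0.1 -0.5]
turn [ 0.1 -0.  36.3]
[ 0.50573309 -0.38567017  0.11      ]
[ 0.6263233  -0.38908453  0.11      ]
[ 0.7600606  -0.36893962  0.11      ]
[ 0.79675581 -0.21198102  0.11      ]
```

>>> carry_out(motion=[[[1.4,1.4,0],[0,0,0],0],[[2.8,2.8,0],[0,0,0],0],[[4.2,4.2,0],[0,0,0],0],[[5.6,5.6,0],[0,0,0],0],[[7,7,0],[0,0,0],0]])

```text
time_s: 0.72
tool_pos: [0.3733, 0.3461, 0.2312]
orientation: [0.0, 0.981, -0.196, -0.0]
force: [1.1, 0.2, 0.2]
opening: 0.0853
gripper_force: 0.0
```

>>> carry_out(motion=[[[1.4,1.4,0],[0,0,7],0],[[2.8,2.8,0],[0,0,14],0],[[4.2,4.2,0],[0,0,21],0],[[5.6,5.6,0],[0,0,28],0],[[7,7,0],[0,0,36],0]])

```text
time_s: 1.35
tool_pos: [0.4861, 0.0715, 0.2314]
orientation: [-0.0, 0.871, -0.492, 0.0]
force: [1.1, 0.7, 1.7]
opening: 0.0854
gripper_force: 0.0
```

```bash
python3 -c "
from h import *
go((.602,-.213,.23),31)"
```

```text
t 1.35 pos [0.4861 0.0715 0.2314] yaw(y) -148.9 tilt 0.02 shift [10.12  1.59  0.04] opening 0.0854 F [1.1 0.7 1.7]
turn [-0.   0.   0.1]
```

>>> carry_out(motion=[[[2,0.3,0],[0,0,0],0],[[4,0.6,0],[0,0,0],0],[[6,0.9,0],[0,0,0],0],[[8,1.2,0],[0,0,0],0],[[10.1,1.6,0],[0,0,0],0]])

```text
time_s: 1.98
tool_pos: [0.6022, -0.2108, 0.2309]
orientation: [0.0, 0.872, -0.49, -0.0]
force: [1.0, 1.1, 0.7]
opening: 0.0857
gripper_force: 0.0
```

```bash
python3 -c "
from h import *
go((.602,-.213,.11),31)
im,m=snap('wrist','w1.png')
print(proj(m,[(.602,-.213,.14),(.602,-.213,.118)]),m['eye'],m['fx'])"
```

```text
t 1.98 pos [ 0.6022 -0.2108  0.2309] yaw(y) -148.7 tilt 0.02 shift [0.06 0.04 4.03] opening 0.0857 F [1.  1.1 0.7]
turn [0.  0.  0.3]
[[316.09124538 241.02261737]
 [315.87156919 230.41872207]] [ 0.64579667 -0.28158809  0.37329526] 392.1137965564746
```

View pics/w1.png

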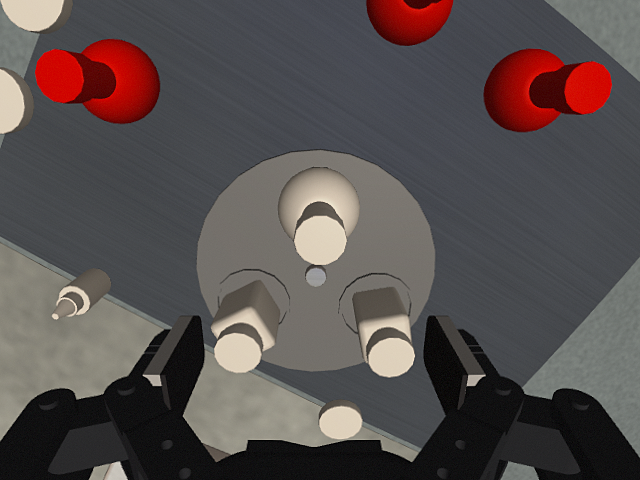

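The wrist view shows the white flask's cap top at about (320,240), between the fingers, with the bottles at (240,350) and (390,355). I'll refine the cap centre with a threshold.

```bash
python3 -c "
from h import *
m=camera_model('wrist'); g=cv2.imread('pics/w1.png',0)
for th in (205,215):
    k=cv2.connectedComponentsWithStats((g>th).astype('uint8'))
    i=k[1][242,320]; print(i,k[2][i],k[3][i],onz(m,k[3][i],.14))
go((.602,-.213,.11),31)
c=onz(m,(320.5,240.5),.14); print(c); go((c[0],c[1],.108),31)"
```

```text
4 [ 295  216   51   48 1922] [320.15504683 239.72008325] [ 0.60165678 -0.22159028  0.14      ]
0 [     0      0    640    480 306413] [319.6690284  239.40683326] [ 0.60202583 -0.22160991  0.14      ]
t 2.02 pos [ 0.6035 -0.2168  0.2299] yaw(y) -148.8 tilt 0.15 shift [-0.14 -0.03  4.  ] opening 0.0854 F [ 5.3 -3.   1.9]
turn [ 0.1 -0.   0.2]
[ 0.60120153 -0.22126105  0.14      ]
t 2.02 pos [ 0.6035 -0.2168  0.2299] yaw(y) -148.8 tilt 0.15 shift [0.08 0.13 4.06] opening 0.0854 F [ 5.3 -3.   1.9]
turn [ 0.1 -0.   0.2]
```

>>> carry_out(motion=[[[0,0,0.3],[0,0,0],0],[[0,0,0.6],[0,0,0],0],[[0,0,1],[0,0,0],0],[[0,0,1],[0,0,0],0],[[0,0,1],[0,0,0],0]])

```text
time_s: 2.65
tool_pos: [0.602, -0.2083, 0.2017]
orientation: [0.0, 0.872, -0.489, 0.0]
force: [0.5, 0.1, 0.4]
opening: 0.0854
gripper_force: 0.0
```

```bash
python3 -c "
from h import *
go((.601,-.215,.108),31)
im,m=snap('wrist','w2.png')
g=cv2.cvtColor(im,cv2.COLOR_RGB2GRAY)
u=proj(m,[(.601,-.215,.14)])[0].astype(int)
k=cv2.connectedComponentsWithStats((g>205).astype('uint8'))
i=k[1][u[1],u[0]]; print(u,k[2][i],k[3][i]); c=onz(m,k[3][i],.14); print(c); go((c[0],c[1],.108),31)"
```

```text
t 2.65 pos [ 0.602  -0.2083  0.2017] yaw(y) -148.6 tilt 0.03 shift [0.17 0.14 3.12] opening 0.0854 F [0.5 0.1 0.4]
turn [-0.  -0.   0.4]
[321 252] [ 295  227   58   53 2411] [323.07051016 252.89464952]
[ 0.60033165 -0.21515582  0.14      ]
t 2.7 pos [ 0.6021 -0.2085  0.2019] yaw(y) -148.6 tilt 0.05 shift [0.16 0.17 3.13] opening 0.0854 F [ 0.1  0.5 -0.4]
turn [-0.  -0.   0.4]
```

>>> carry_out(motion=[[[0.16,0.17,0.8],[0,0,0],0],[[0.16,0.17,1.6],[0,0,0],0],[[0.16,0.17,2.4],[0,0,0],0],[[0.16,0.17,3.2],[0,0,0],0],[[0.16,0.17,3.2],[0,0,0],0]])

```text
time_s: 3.32
tool_pos: [0.5989, -0.2154, 0.104]
orientation: [0.001, 0.872, -0.49, -0.001]
force: [0.3, -0.2, -0.5]
opening: 0.0857
gripper_force: 0.0
```

```bash
python3 -c "
from h import *
go((.6005,-.215,.105),31)"
```

```text
t 3.33 pos [ 0.5989 -0.2154  0.104 ] yaw(y) -148.7 tilt 0.17 shift [ 0.02 -0.05 -0.03] opening 0.0857 F [ 0.3 -0.2 -0.5]
turn [0.1 0.1 0.3]
```

Well aligned, so I'll close the fingers gently.

>>> carry_out(motion=[[[0,0,0],[0,0,0],60],[[0,0,0],[0,0,0],100],[[0,0,0],[0,0,0],130],[[0,0,0],[0,0,0],160],[[0,0,0],[0,0,0],190]], newtons=50)

```text
time_s: 3.95
tool_pos: [0.6004, -0.2158, 0.1062]
orientation: [-0.0, 0.872, -0.49, 0.001]
force: [-0.5, 0.9, 4.9]
opening: 0.0328
gripper_force: 49.1
```

>>> carry_out(motion=[[[0,0,0],[0,0,0],255],[[0,0,0],[0,0,0],255],[[0,0,0],[0,0,0],255],[[0,0,0],[0,0,0],255],[[0,0,0],[0,0,0],255]], newtons=60)

```text
time_s: 4.58
tool_pos: [0.6005, -0.2158, 0.1062]
orientation: [-0.0, 0.872, -0.49, 0.001]
force: [-0.3, 0.6, 6.6]
opening: 0.0324
gripper_force: 58.8
```

```bash
python3 -c "
from h import *
go((.6005,-.215,.105),31)
im,m=snap('wrist','w3.png')"
```

```text
t 4.58 pos [ 0.6005 -0.2158  0.1062] yaw(y) -148.7 tilt 0.08 shift [-0.02 -0.01  0.04] opening 0.0324 F [-0.3  0.6  6.6]
turn [-0.1 -0.1  0.3]
```

View pics/w3.png

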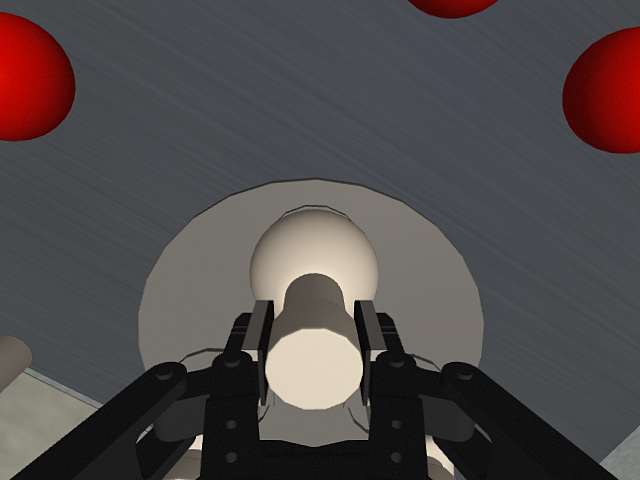

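The wrist view shows the cap centred between the pads at about (314,370), the flask upright and still in its place. Now I'll lift it straight up.

>>> carry_out(motion=[[[0,0,-0.3],[0,0,0],255],[[0,0,-0.9],[0,0,0],255],[[0,0,-1.9],[0,0,0],255],[[0,0,-3.2],[0,0,0],255],[[0,0,-4.4],[0,0,0],255]])

```text
time_s: 5.25
tool_pos: [0.5999, -0.2157, 0.2398]
orientation: [-0.0, 0.872, -0.49, 0.0]
force: [1.3, 0.9, -1.5]
opening: 0.0326
gripper_force: 59.6
```

```bash
python3 - <<'E'
from h import *
go((.572,.192,.235),31)
S,a=snap('scene','s1.png'); T,b=snap('side','t1.png')
go((.572,.192,.235),31)
c1=cv2.resize(S[140:280,360:500],None,fx=2.8,fy=2.8,interpolation=2); c2=cv2.resize(T[150:290,170:310],None,fx=2.8,fy=2.8,interpolation=2)
cv2.imwrite('pics/crop2.png',np.hstack([c1,c2])[:,:,::-1])
E
```

```text
t 5.25 pos [ 0.5999 -0.2157  0.2398] yaw(y) -148.7 tilt 0.05 shift [-12.09  -6.27   0.16] opening 0.0326 F [ 1.3  0.9 -1.5]
turn [-0.  -0.   0.3]
t 5.35 pos [ 0.602  -0.2164  0.2435] yaw(y) -148.6 tilt 0.49 shift [-12.15  -6.23   0.25] opening 0.0324 F [ 1.3 -0.2 -0.1]
turn [-0.3 -0.3  0.4]
```

View pics/crop2.png

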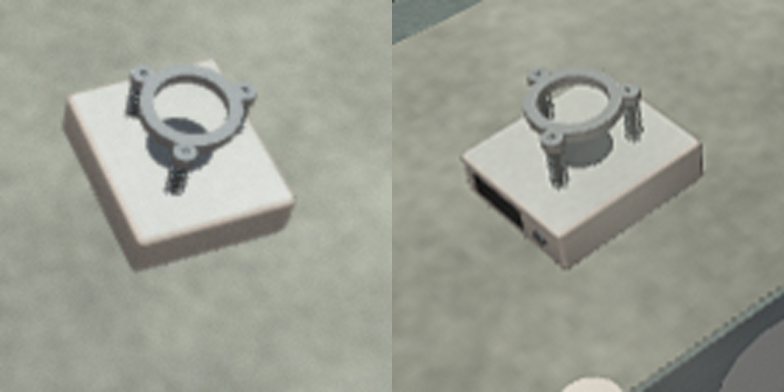

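The crops show the ring up. Its top-face centre is at crop (191,105) in the scene view and (182,100) in the side view, and both outlines are clean. Next I'll compute the ring position.

```bash
python3 - <<'E'
from h import *
a=camera_model('scene'); b=camera_model('side')
f=lambda x,y,x0,y0:((x+.5)/2.8-.5+x0,(y+.5)/2.8-.5+y0)
p=f(191.5,105,360,140); q=f(182,100,170,150)
print(p,q,two(a,p,b,q),onz(a,p,.095),onz(b,q,.095))
for e in [(140,73),(249,91),(186,152)]: print('ear',onz(a,f(*e,360,140),.095))
for e in [(538-392,75),(630-392,92),(556-392,138)]: print('ears',onz(b,f(*e,170,150),.095))
for e in [(72,104),(215,62),(294,200),(142,242)]: print('box',onz(a,f(*e,360,140),.045))
E
```

```text
(428.07142857142856, 177.17857142857144) (234.67857142857144, 185.39285714285714) (array([0.57218642, 0.19343255, 0.09371245]), np.float64(0.0016806764025185427)) [0.57248362 0.19369538 0.095     ] [0.57146229 0.19103429 0.095     ]
ear [0.53411825 0.16729273 0.095     ]
ear [0.57077171 0.24008586 0.095     ]
ear [0.61207251 0.17413782 0.095     ]
ears [0.56767351 0.2344629  0.095     ]
ears [0.60946509 0.1692196  0.095     ]
ears [0.53620729 0.16514978 0.095     ]
box [0.51295935 0.12639299 0.045     ]
box [0.50103761 0.25082524 0.045     ]
box [0.64167662 0.25848344 0.045     ]
box [0.64843661 0.13496185 0.045     ]
```

>>> carry_out(motion=[[[-0.6,-0.3,0],[0,0,0],255],[[-1.8,-0.9,0],[0,0,0],255],[[-3.2,-1.6,0],[0,0,0],255],[[-4.6,-2.3,0],[0,0,0],255],[[-6,-3,0],[0,0,0],255]])

```text
time_s: 5.98
tool_pos: [0.582, -0.0131, 0.2366]
orientation: [0.0, 0.872, -0.49, -0.001]
force: [0.6, 1.0, -0.9]
opening: 0.0325
gripper_force: 59.7
```

>>> carry_out(motion=[[[-1.4,-0.7,0],[0,0,0],255],[[-2.8,-1.4,0],[0,0,0],255],[[-4.2,-2.2,0],[0,0,0],255],[[-5.4,-2.8,0],[0,0,0],255],[[-6.1,-3.2,0],[0,0,0],255]])

```text
time_s: 6.6
tool_pos: [0.5689, 0.1932, 0.2366]
orientation: [0.001, 0.872, -0.489, -0.0]
force: [0.1, 0.6, -1.5]
opening: 0.0325
gripper_force: 59.7
```

>>> carry_out(motion=[[[0,0,0.1],[0,0,0],255],[[0,0,0.2],[0,0,0],255],[[0,0,0.4],[0,0,0],255],[[0,0,0.5],[0,0,0],255],[[0,0,0.5],[0,0,0],255]])

```text
time_s: 7.22
tool_pos: [0.57, 0.1905, 0.222]
orientation: [0.0, 0.872, -0.49, -0.0]
force: [0.4, -1.0, -1.3]
opening: 0.0328
gripper_force: 59.7
```

```bash
python3 - <<'E'
from h import *
go((.5725,.1925,.19),31)
T,b=snap('side','t2.png'); W,w=snap('wrist','w4.png'); S,a=snap('scene','s2.png')
r=lambda I,x,y:cv2.resize(I[y:y+200,x:x+180],None,fx=2.2,fy=2.2,interpolation=2)
cv2.imwrite('pics/c3.png',np.hstack([r(S,340,50),r(T,150,60)])[:,:,::-1])
print('wrist proj ring',proj(w,[(.5725,.1925,.095)]))
E
```

```text
t 7.22 pos [0.57   0.1905 0.222 ] yaw(y) -148.7 tilt 0.04 shift [-0.01 -0.11  1.07] opening 0.0328 F [ 0.4 -1.  -1.3]
turn [0.  0.  0.3]
wrist proj ring [[309.85111594 227.2352519 ]]
```

View pics/c3.png

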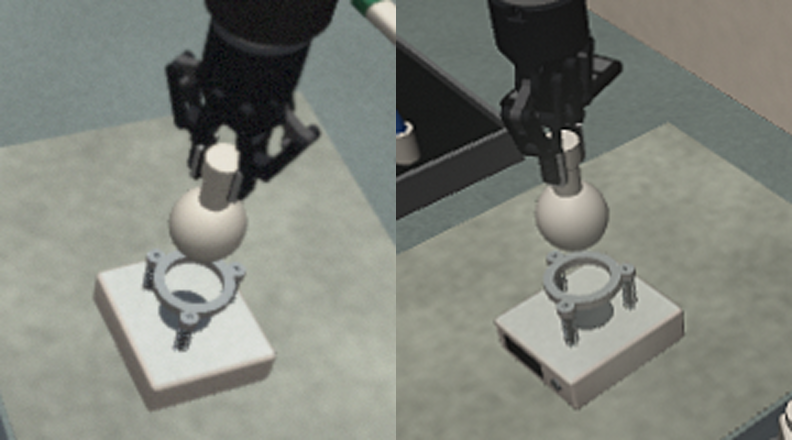

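View pics/w4.png

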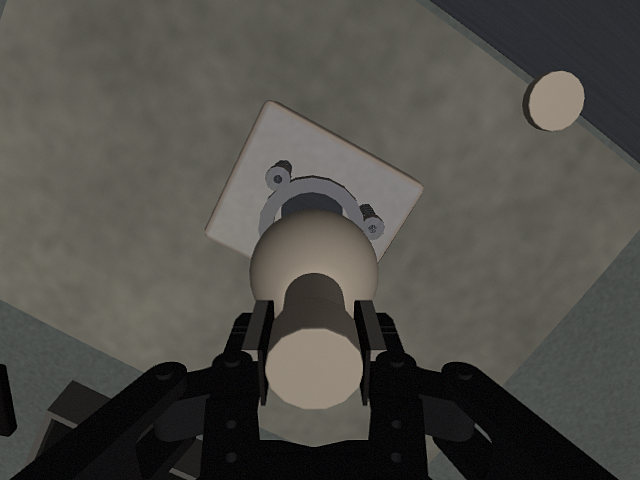

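The flask hangs upright above the ring. The ball is at crop (208,222) in the scene view and (572,214) in the side view. In the wrist view the ring's outer edge spans about x 260 to 364, with its top at about 176. I'll compare ball and ring in the same cameras.

```bash
python3 - <<'E'
from h import *
a=camera_model('scene'); b=camera_model('side'); w=camera_model('wrist')
f=lambda x,y,x0,y0,s=2.2:((x+.5)/s-.5+x0,(y+.5)/s-.5+y0)
p=f(208,222,340,50); q=f(176,214,150,60); print('ball',two(a,p,b,q),onz(a,p,.173),onz(b,q,.173))
s=readout.get_state(); print(s['tool_pos'])
print('wrist ring',onz(w,(312,231),.095)); t=np.linspace(0,2*np.pi,400)
for c in [(.5725,.1925),(.570,.1925),(.5725,.190)]:
    o=proj(w,np.c_[c[0]+.038*np.cos(t),c[1]+.038*np.sin(t),0*t+.095]); print(c,o.min(0),o.max(0))
g=cv2.imread('pics/w4.png'); print(g[225,250:275].astype(int).sum(1)//3); print(g[168:200,312].astype(int).sum(1)//3)
E
```

```text
ball (array([0.57047999, 0.19153876, 0.17427242]), np.float64(0.002445339008438469)) [0.56851644 0.19344651 0.173     ] [0.57120088 0.19124488 0.173     ]
[0.57027007 0.1909777  0.22249036]
wrist ring [0.56979752 0.19450335 0.095     ]
(0.5725, 0.1925) [257.4742901  174.22615144] [362.99849117 275.20513215]
(0.57, 0.1925) [260.5136587  176.09860227] [365.88404909 276.78313764]
(0.5725, 0.19) [259.14258917 171.1333966 ] [364.92363714 272.59877311]
[130 130 128 128 128 127 128 128 125 102 100 102 100  99 101 100 100  99
 103 104  74  42  43  44  50]
[126 127 125 125 125 128 133  55  28  57 110 103 101 101 100 100 102 102
 102 101 102 100 104 103  53  42  45  45  44  46  46  46]
```

```bash
python3 -c "
from h import *
go((.571,.1935,.165),31)"
```

```text
t 7.38 pos [0.5703 0.191  0.2225] yaw(y) -148.7 tilt 0.02 shift [-0.06 -0.06  1.92] opening 0.0325 F [-0.4  0.2 -0.7]
turn [-0.  -0.   0.3]
```

>>> carry_out(motion=[[[-0.06,-0.06,0.3],[0,0,0],255],[[-0.06,-0.06,0.8],[0,0,0],255],[[-0.06,-0.06,1.4],[0,0,0],255],[[-0.06,-0.06,1.8],[0,0,0],255],[[-0.06,-0.06,1.8],[0,0,0],255]], newtons=80)

```text
time_s: 8.0
tool_pos: [0.5701, 0.1932, 0.1668]
orientation: [0.001, 0.872, -0.49, -0.001]
force: [-0.6, 0.1, -1.8]
opening: 0.0323
gripper_force: 79.4
```

>>> carry_out(motion=[[[0,0,0.1],[0,0,0],255],[[0,0,0.2],[0,0,0],255],[[0,0,0.3],[0,0,0],255],[[0,0,0.4],[0,0,0],255],[[0,0,0.4],[0,0,0],255]])

```text
time_s: 8.62
tool_pos: [0.5709, 0.1934, 0.1566]
orientation: [-0.0, 0.872, -0.49, 0.0]
force: [-0.4, -2.2, 4.0]
opening: 0.0322
gripper_force: 79.9
```

```bash
python3 -c "
from h import *
go((.571,.1935,.1392),31)
print(readout.get_state()['wrist_torque'])"
```

```text
t 8.62 pos [0.5709 0.1934 0.1566] yaw(y) -148.7 tilt 0.03 shift [-0.   -0.    0.58] opening 0.0322 F [-0.4 -2.2  4. ]
turn [-0.  -0.   0.3]
[-0.93900641  0.36663683 -0.00500626]
```

Contact made with a small sideways force (Fy −2.2 N). I'll shift 1.5 mm in −y while pressing on.

>>> carry_out(motion=[[[0.04,0.03,0.1],[0,0,0],255],[[0.04,0.03,0.2],[0,0,0],255],[[0.04,0.03,0.3],[0,0,0],255],[[0.04,0.03,0.4],[0,0,0],255],[[0.04,0.03,0.4],[0,0,0],255]])

```text
time_s: 9.25
tool_pos: [0.5712, 0.1926, 0.1451]
orientation: [-0.001, 0.872, -0.49, 0.0]
force: [-2.3, -1.1, 8.9]
opening: 0.0321
gripper_force: 80.5
```

```bash
python3 -c "
from h import *
go((.571,.1935,.1392),31)
print(readout.get_state()['wrist_torque'])"
```

```text
t 9.25 pos [0.5712 0.1926 0.1451] yaw(y) -148.7 tilt 0.11 shift [-0.03 -0.01  0.2 ] opening 0.0321 F [-2.3 -1.1  8.9]
turn [-0.1 -0.   0.3]
[-0.18606036  0.91925649  0.0292385 ]
```

>>> carry_out(motion=[[[-0.01,0.03,0.1],[0,0,0],255],[[-0.01,0.03,0.2],[0,0,0],255],[[-0.01,0.03,0.25],[0,0,0],255],[[-0.01,0.03,0.25],[0,0,0],255],[[-0.01,0.03,0.25],[0,0,0],255]])

```text
time_s: 9.88
tool_pos: [0.5715, 0.1925, 0.1414]
orientation: [-0.002, 0.872, -0.489, 0.002]
force: [-8.0, -1.5, 29.8]
opening: 0.0324
gripper_force: 83.2
```

```bash
python3 -c "
from h import *
go((.571,.1935,.1392),31)
print(readout.get_state()['wrist_torque'])"
```

```text
t 9.88 pos [0.5715 0.1925 0.1414] yaw(y) -148.6 tilt 0.33 shift [-0.04 -0.    0.07] opening 0.0324 F [-8.  -1.5 29.8]
turn [-0.3 -0.1  0.4]
[-1.00368718  3.25390961 -0.0136301 ]
```

The force jumped to 30 N, so the ring has bottomed. I'll ease off a little, re-centre, and check by camera.

>>> carry_out(motion=[[[-0.01,0.02,-0.05],[0,0,0],255],[[-0.03,0.04,-0.1],[0,0,0],255],[[-0.03,0.04,-0.1],[0,0,0],255],[[-0.03,0.04,-0.1],[0,0,0],255],[[-0.03,0.04,-0.1],[0,0,0],255]])

```text
time_s: 10.5
tool_pos: [0.5705, 0.193, 0.1419]
orientation: [-0.002, 0.872, -0.49, 0.002]
force: [1.7, -1.2, 10.7]
opening: 0.032
gripper_force: 80.8
```

```bash
python3 - <<'E'
from h import *
go((.571,.1935,.1392),31)
T,b=snap('side','t5.png'); S,a=snap('scene','s5.png')
r=lambda I,x,y:cv2.resize(I[y:y+140,x:x+130],None,fx=3,fy=3,interpolation=2)
cv2.imwrite('pics/c5.png',np.hstack([r(S,370,110),r(T,175,120)])[:,:,::-1])
for n,m in(('scene',a),('side',b)):
  for c in [(.540,.168),(.568,.236),(.610,.172)]:
    print(n,c,'up',proj(m,[(*c,.095)])[0].round(1),'down',proj(m,[(*c,.075)])[0].round(1))
E
```

```text
t 10.5 pos [0.5705 0.193  0.1419] yaw(y) -148.6 tilt 0.33 shift [-0.01 -0.02  0.09] opening 0.032 F [ 1.7 -1.2 10.7]
turn [-0.3 -0.1  0.4]
scene (0.54, 0.168) up [411.  167.8] down [409.6 173.8]
scene (0.568, 0.236) up [446.3 171.6] down [444.3 177.5]
scene (0.61, 0.172) up [424.8 193.4] down [423.1 199.2]
side (0.54, 0.168) up [228.9 197.4] down [230.2 204.2]
side (0.568, 0.236) up [221.5 176.1] down [222.9 182.8]
side (0.61, 0.172) up [254.1 181.8] down [255.  188.6]
```

View pics/c5.png

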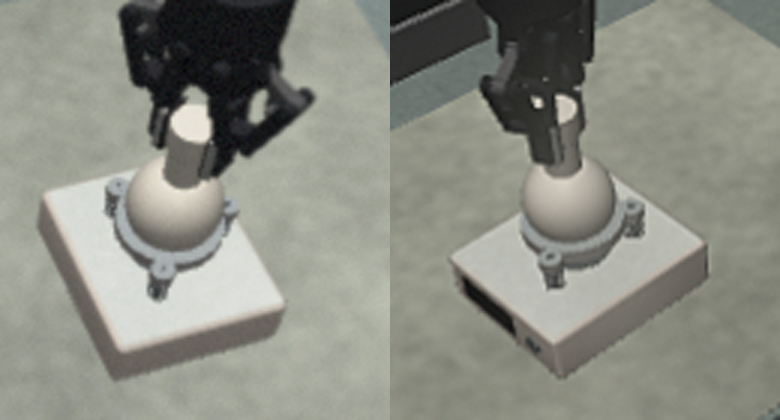

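Both views show the flask upright in the ring. The ears have dropped 6.4 px in the side view and 5.4 px in the scene view, about 19 of 20 mm. I'll press a touch more so it stays firmly on the stop.

>>> carry_out(motion=[[[0,0,0.03],[0,0,0],255],[[0,0,0.05],[0,0,0],255],[[0,0,0.05],[0,0,0],255],[[0,0,0.05],[0,0,0],255],[[0,0,0.05],[0,0,0],255]])

```text
time_s: 11.22
tool_pos: [0.5707, 0.1928, 0.1416]
orientation: [-0.002, 0.872, -0.489, 0.002]
force: [-0.5, -2.6, 18.3]
opening: 0.0324
gripper_force: 81.8
```

```bash
python3 -c "
from h import *
print(job_done())"
```

```text
the job is handed in; nothing more can be done
None
```

I lifted the flask off the carousel, set it in the sprung ring and handed the job in at about 11 s, still gripping it upright and pressing with 18 N; force and camera put the ring at or very near the bottom (about 19–20 of 20 mm), but I didn't look at the two square bottles, the dropper or the lid again before handing in.

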